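# Load the screw dispenser's splined rotors and stock cups

### The arm

A 6-joint arm with a two-finger parallel gripper is mounted at the origin on the work surface. World frame = base frame: x ahead of the robot, y to its left, z up, the work surface at z = 0. Lengths are in m, angles in rad, forces in N, time in s.
With the tool pointing down it reaches from about 0.225 to 0.875 m from the base axis. Payload 3.4 kg.
Tool frame: the origin (TCP) lies on the centre line of the jaws, within the pads' length; the fingertips stand 11 mm ahead of it and the grasp point (between the pads) lies 8 mm behind it; z points along the fingers, y is the line along which they close (so a half turn about z gives the same grasp; the last joint's range is limited). The gripper opens to 85 mm and grips with 20 to 120 N. Pads are 22 mm wide; open, the fingers measure 114 mm over their backs; the gripper's body (76 mm by 85 mm) begins 54 mm behind the grasp point. The pads swing forward as they close: fully open they stand 13 mm farther back than shut.
Start: joints at [-1.239, 0.276, 1.505, -0, 1.361, -0.121], TCP at [0.252, -0.517, 0.242] pointing down, gripper open.
Joint ranges: [-2.89, 2.89], [-0.75, 2.08], [0.22, 2.7], [-1.18, 4.32], [0.11, 2.71], [-2.7, 2.7]. Speed limits (rad/s): [2.57, 2.57, 3.14, 3.14, 3.14, 3.14].

### API

Orientations are given as a unit quaternion [w, x, y, z].
In Python, from rig import manip, eyes, job gives the robot as it stands.
- The arm moves only by the tool drive_tool, never from a script. Its argument "rows" is a list of rows, each a list of 3 entries, a list of its own where there are three numbers: the turn, a rotation vector about the world's x, y, z in rad, then the shift along the world's x, y, z in cm, then the finger opening in cm, from 0 to 8.54. A call has 1 to 8 rows; each row shifts and turns the commanded pose from where the row before left it; what a row does not reach is not made up. A row lasts 1/8 s, in which the tool goes at most 62.5 mm and 10.7 degrees, less where a joint would pass 70% of its speed; a pose out of reach is approached as far as the arm can. A call is refused whole if a number of a shift passes 6.25 or a number of a turn 0.188, either way. A call with a gripper value outside its range is refused whole. The fingers move at their own pace and stop on an object; "force" is the grip in N (left out, the last holds). Time passes only in rows, so rows that do not move let the fingers close. It gives the time, the measured TCP pose, the force, the opening and the grip force at its end, in the units of the state.
- manip.get_state(): the state, without advancing time (a new reading comes with each control period).
- eyes.get_image(name): name is "scene" or "top" or "wrist"; returns the picture (480x640x3 uint8, red, green, blue); there is no depth.
- eyes.get_calibration(name): a dict with "camera_matrix" (3x3 intrinsics, pixels), "view" (4x4, takes a point from world to camera coordinates). Camera axes: x right, y up, looking along -z (the intrinsics and any distortion apply to the point x, -y, -z); pixel columns grow to the right and rows downward; lengths in m; the calibration is good to about 2 mm. A picture is of the moment at which its call begins: read the wrist's pose just before it. get_calibration takes no time and is no camera call; for the wrist camera it gives the pose at the moment of the call.
- job.sign_off(): hands the job in; it is judged then, once.
The state is a dict: "clock": time; "qpos": joint angles; "qd": joint speeds; "effort": joint torques, N m; "position": TCP position; "ee_rot": TCP orientation; "contact_force": force on the tool from outside, world axes, zero at the start; "moment": the same for the moment, N m; "width": finger opening in m; "gripper_force": force on a finger pad.
Only numpy, scipy, OpenCV 4.12 (cv2) and the standard library are available. Lean on these libraries where they do the work, as an engineer would, in place of code of your own. Each camera call takes 0.05 s, during which the arm holds its last target. There are 200 camera calls.

### The job

Load the blue screw dispenser: first swing its lever over to load, all the way away from the robot. Then fit each rotor on the drive hub of its own colour, turned so that the teeth mesh and pressed fully home, and set every stock cup that is on the counter upright on the rotor of its own colour, notches over the keys so that it sits flush. When all are loaded, swing the lever all the way back towards the robot to run; leave the other goods on the counter where they are.

Things in the scene. Friction and masses are not known exactly. Their poses are not given: they have to be found in the camera images.
- hub_orange (a point): orange drive hub on the blue deck (at z 40 mm); origin on its axis at deck level, z up. Steel star of 6 teeth: 3 crossed bars, 32 x 5.6 mm, along x, x+60 and x+120 deg, rising 30 mm (top 3 mm narrowed to 3 mm wide as a lead-in). Does not turn; stands at any angle. A round orange plate, diameter 64 mm, slides on it (joint seat_orange). Colours change places.
- seat_orange (a joint): travel (m) of the orange hub's seat plate: 0 = up (its top 14 mm above the deck), 0.010 = fully home (4 mm above the deck). Stiff: it takes about 6 N to move and stays where left, so a rotor resting on it must be pressed the last 10 mm.
- rotor_orange (a point): loose orange splined rotor: upright hexagonal sleeve, 46 mm across flats, 36 high, 120 g. Origin on its axis 18 mm up; z up; corners at x + n*60 deg. Open through; one inner tooth mid-flat (4 wide, tips 12 mm from axis). Meshes when its x is parallel to a hub bar (play 1.4 mm, 5 deg). Two 8 mm cube keys on its rim at x = +-20 mm. Home: origin 22 mm above the hub's.
- cup_orange (a point): loose orange open cup of screws, 60 (x) by 46 (y) by 45 mm high, 110 g, upright; may be absent. Origin at its centre, 22.5 mm up. In its underside, at both x ends, an open notch 11 wide, 10 deep, reaching in to 14.5 mm from the centre, fits over a rotor key (cup x parallel to rotor x, either way; play 1.5 mm). Flush: origin 40.5 mm above the rotor's; on top of keys 8 mm higher.
- hub_yellow (a point): yellow drive hub on the blue deck (at z 40 mm); origin on its axis at deck level, z up. Steel star of 6 teeth: 3 crossed bars, 32 x 5.6 mm, along x, x+60 and x+120 deg, rising 30 mm (top 3 mm narrowed to 3 mm wide as a lead-in). Does not turn; stands at any angle. A round yellow plate, diameter 64 mm, slides on it (joint seat_yellow). Colours change places.
- seat_yellow (a joint): travel (m) of the yellow hub's seat plate: 0 = up (its top 14 mm above the deck), 0.010 = fully home (4 mm above the deck). Stiff: it takes about 6 N to move and stays where left, so a rotor resting on it must be pressed the last 10 mm.
- rotor_yellow (a point): loose yellow splined rotor: upright hexagonal sleeve, 46 mm across flats, 36 high, 120 g. Origin on its axis 18 mm up; z up; corners at x + n*60 deg. Open through; one inner tooth mid-flat (4 wide, tips 12 mm from axis). Meshes when its x is parallel to a hub bar (play 1.4 mm, 5 deg). Two 8 mm cube keys on its rim at x = +-20 mm. Home: origin 22 mm above the hub's.
- cup_yellow (a point): loose yellow open cup of screws, 60 (x) by 46 (y) by 45 mm high, 110 g, upright; may be absent. Origin at its centre, 22.5 mm up. In its underside, at both x ends, an open notch 11 wide, 10 deep, reaching in to 14.5 mm from the centre, fits over a rotor key (cup x parallel to rotor x, either way; play 1.5 mm). Flush: origin 40.5 mm above the rotor's; on top of keys 8 mm higher.
- hub_green (a point): green drive hub on the blue deck (at z 40 mm); origin on its axis at deck level, z up. Steel star of 6 teeth: 3 crossed bars, 32 x 5.6 mm, along x, x+60 and x+120 deg, rising 30 mm (top 3 mm narrowed to 3 mm wide as a lead-in). Does not turn; stands at any angle. A round green plate, diameter 64 mm, slides on it (joint seat_green). Colours change places.
- seat_green (a joint): travel (m) of the green hub's seat plate: 0 = up (its top 14 mm above the deck), 0.010 = fully home (4 mm above the deck). Stiff: it takes about 6 N to move and stays where left, so a rotor resting on it must be pressed the last 10 mm.
- rotor_green (a point): loose green splined rotor: upright hexagonal sleeve, 46 mm across flats, 36 high, 120 g. Origin on its axis 18 mm up; z up; corners at x + n*60 deg. Open through; one inner tooth mid-flat (4 wide, tips 12 mm from axis). Meshes when its x is parallel to a hub bar (play 1.4 mm, 5 deg). Two 8 mm cube keys on its rim at x = +-20 mm. Home: origin 22 mm above the hub's.
- cup_green (a point): loose green open cup of screws, 60 (x) by 46 (y) by 45 mm high, 110 g, upright; may be absent. Origin at its centre, 22.5 mm up. In its underside, at both x ends, an open notch 11 wide, 10 deep, reaching in to 14.5 mm from the centre, fits over a rotor key (cup x parallel to rotor x, either way; play 1.5 mm). Flush: origin 40.5 mm above the rotor's; on top of keys 8 mm higher.
- lever (a joint): the dispenser's drive lever (rad), hinged along the dispenser's y, 62 mm above the counter: 0 = run (leaning 0.6 rad from upright towards the robot), 1.2 = load (leaning 0.6 rad away from the robot). Light (about 1 N at the knob); it stays where it is left and can be pushed with closed fingers.
- lever_tip (a point): centre of the lever's red ball knob, 26 mm in diameter, 85 mm from the hinge on a steel rod 10 mm in diameter
- dispenser: blue screw dispenser, fixed: 110 (x) by 460 (y) by 40 mm high; origin at the centre of its underside, x from its front (robot side) to its back, turned a little. The hubs stand on its mid line at y = -170, -45 and 80 mm, the lever's hinge at y = 180 mm, x = 0, on a grey block 70 x 50 mm whose top is at z 65 mm.
- carton_red: red screw carton 90 x 60 x 35 mm, standing loose on the counter, not part of the job; origin at the centre of its underside
- carton_blue: blue screw carton 100 x 65 x 40 mm, standing loose on the counter, not part of the job; origin at the centre of its underside
- carton_white: white screw carton 85 x 60 x 40 mm, standing loose on the counter, not part of the job; origin at the centre of its underside
- tape_measure: black and yellow tape measure 65 x 32 x 60 mm, standing loose on the counter, not part of the job; origin at the centre of its underside
- glue_bottle: white glue bottle, diameter 56, height 130 mm, standing loose on the counter, not part of the job; origin at the centre of its underside
- anchor_jar: glass jar with a blue cap, diameter 66, height 85 mm, standing loose on the counter, not part of the job; origin at the centre of its underside
- big_nut: large steel hexagon nut 46 x 40 x 18 mm, standing loose on the counter, not part of the job; origin at the centre of its underside

How it is judged:
By the outcome, as a careful person would: the job done as asked, in the order asked, and still so for the second after the job is handed in, with the robot touching nothing.
Of orange_cup, yellow_cup, green_cup only 2 to 3 are there at a start; the rules pass over those that are not, and their reading is None.
At some moment in a run one of orange_rotor, yellow_rotor, green_rotor, orange_cup, yellow_cup, green_cup may be knocked a few centimetres aside while the robot is not near it.
It also fails if it takes over 210 s, if anything falls off the work surface, if the arm or the gripper's body presses on something with over 40 N, if the wrist force passes 120 N, or if a joint passes its speed limit or range.

## Working session

There is one attempt and no reset: what is moved stays moved. The work goes in short steps, Python scripts to look and compute and a tool call to move; the robot and the scene stay as the last step left them, time stands still between calls to the robot, and variables do not carry over. Pictures are saved under pics/ and viewed, at most 14 in all, crops included, and the job is handed in when it is done.

Besides the shell and the picture viewer there is one more tool, called after "Request:" by a JSON object that holds its "name" and its "arguments". drive_tool: Moves the arm, as the interface text tells. Its arguments: {"type":"object","properties":{"rows":{"type":"array"},"force":{"type":"number"}},"required":["rows"]}

```bash
mkdir -p pics; ls; cat > h.py <<'E'
import numpy as np, cv2
from rig import manip, eyes, job
def grab(n):
    c=eyes.get_calibration(n); im=eyes.get_image(n); return im,c
def save(im,f): cv2.imwrite('pics/'+f,cv2.cvtColor(im,cv2.COLOR_RGB2BGR))
def ray(c,uv,z):
    K=np.array(c['camera_matrix']);V=np.array(c['view']);R=V[:3,:3];t=V[:3,3]
    uv=np.atleast_2d(np.array(uv,float))
    d=np.c_[uv,np.ones(len(uv))]@np.linalg.inv(K).T
    d=d*[1,-1,-1]
    D=d@R; o=-R.T@t
    return o+D*((z-o[2])/D[:,2])[:,None]
def proj(c,P):
    K=np.array(c['camera_matrix']);V=np.array(c['view'])
    p=np.atleast_2d(P)@V[:3,:3].T+V[:3,3]; p=p*[1,-1,-1]; q=p@K.T
    return q[:,:2]/q[:,2:]
E
python3 - <<'E'
from h import *
for n in('top','scene'):
    im,c=grab(n); save(im,n+'0.png'); print(n,{k:np.round(v,3).tolist() for k,v in c.items()})
c=eyes.get_calibration('wrist');print({k:np.round(v,3).tolist() for k,v in c.items()})
print(manip.get_state())
E
```

```text
pics
top {'camera_matrix': [[459.079, 0.0, 322.612], [0.0, 459.079, 236.97], [0.0, 0.0, 1.0]], 'view': [[-0.029, -0.999, 0.017, -0.03], [0.997, -0.027, 0.077, -0.5], [-0.076, 0.019, 0.997, -1.147], [0.0, 0.0, 0.0, 1.0]]}
scene {'camera_matrix': [[506.277, 0.0, 314.818], [0.0, 506.277, 229.886], [0.0, 0.0, 1.0]], 'view': [[0.52, 0.854, -0.01, -0.219], [-0.589, 0.367, 0.72, 0.229], [0.619, -0.368, 0.694, -1.751], [0.0, 0.0, 0.0, 1.0]]}
{'camera_matrix': [[353.26, 0.0, 315.863], [0.0, 353.26, 237.539], [0.0, 0.0, 1.0]], 'view': [[0.438, -0.899, -0.002, -0.573], [0.862, 0.42, -0.282, 0.037], [0.255, 0.122, 0.959, -0.38], [0.0, 0.0, 0.0, 1.0]]}
{'clock': 0.1, 'qpos': array([-1.23902152e+00,  2.76533337e-01,  1.50601087e+00, -4.44009697e-06,
        1.36069525e+00, -1.20998997e-01]), 'qd': array([ 3.19456106e-04, -1.15158170e-03, -3.07954778e-03, -3.12820941e-03,
       -3.61298195e-04, -1.45001200e-06]), 'effort': array([ 1.13052010e-03, -4.17701840e+01, -2.46403116e+01, -1.03098494e-04,
        5.79045096e-03,  6.87547725e-06]), 'position': array([ 0.25138609, -0.51663289,  0.24152356]), 'ee_rot': array([-8.18601985e-04,  9.74483309e-01,  2.24458466e-01, -8.87745224e-05]), 'contact_force': array([ 0.41544356,  0.36363471, -0.16882877]), 'moment': array([ 0.06823116, -0.00837053, -0.04212364]), 'gripper_force': 0.0, 'width': 0.08517606804661015}
```

View pics/top0.png

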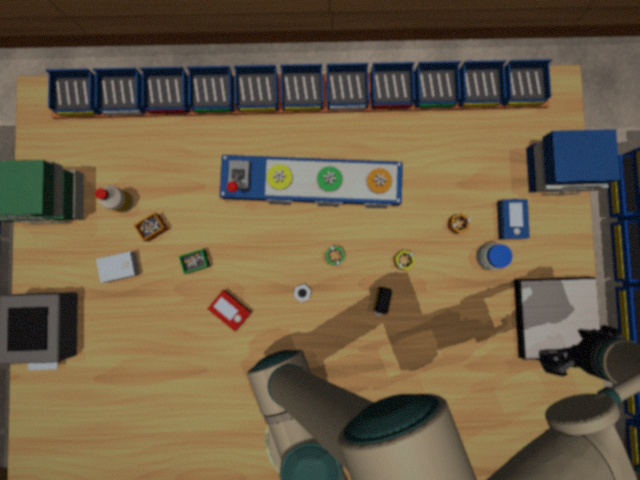

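View pics/scene0.png

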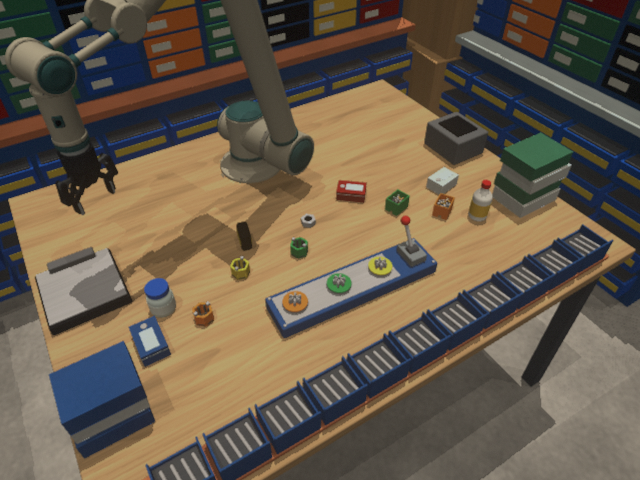

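Top shows: rotors orange (458,223), yellow (404,260), green (335,255); cups orange (151,226) and green (195,261), no yellow cup; hubs yellow (280,177), green (330,179), orange (379,181); the lever knob is at (233,186).

```bash
cat >> h.py <<'E'
HUE={'orange':(7,17),'yellow':(24,34),'green':(50,85)}
def mask(im,col,s=120,v=70):
    h=cv2.cvtColor(cv2.GaussianBlur(im,(3,3),0),cv2.COLOR_RGB2HSV); lo,hi=HUE[col]
    return cv2.inRange(h,(lo,s,v),(hi,255,255))
def blobs(m,amin=30):
    n,l,st,ce=cv2.connectedComponentsWithStats(m)
    return [(st[i],ce[i],(l==i)) for i in range(1,n) if st[i,4]>=amin]
E
python3 - <<'E'
from h import *
im=cv2.cvtColor(cv2.imread('pics/top0.png'),cv2.COLOR_BGR2RGB);c=eyes.get_calibration('top')
hsv=cv2.cvtColor(im,cv2.COLOR_RGB2HSV)
for p in((151,217),(458,214),(404,251),(335,247),(280,169),(330,169),(379,171),(204,261),(300,140)):print(p,hsv[p[1],p[0]])
for col in HUE:
    for st,ce,_ in blobs(mask(im,col,130,60)):
        if 90<ce[0]<500 and 130<ce[1]<300:
            bc=[st[0]+st[2]/2-.5,st[1]+st[3]/2-.5]
            print(col,st.tolist(),'ctr z36',ray(c,bc,.036)[0].round(3)[:2],'z54',ray(c,bc,.054)[0].round(3)[:2])
# dispenser corners by blue mask
b=cv2.inRange(hsv,(100,120,40),(125,255,255))
for st,ce,l in blobs(b,200):
    if 200<ce[0]<420 and 140<ce[1]<220:
        print(st)
cn,_=cv2.findContours(b[145:215,210:415].copy(),0,2)
pts=np.vstack(cn).reshape(-1,2)+[210,145]
r=cv2.minAreaRect(pts.astype(np.float32));bp=cv2.boxPoints(r);print(r);print(ray(c,bp,.04).round(3))
print('knob',ray(c,[233,186],.135))
E
```

```text
(151, 217) [ 12 157  73]
(458, 214) [ 19 171 146]
(404, 251) [ 30 182 140]
(335, 247) [ 59 103 126]
(280, 169) [ 31 135 159]
(330, 169) [ 66 154 136]
(379, 171) [ 18 199 159]
(204, 261) [ 63 113  95]
(300, 140) [ 19 123 158]
orange [136, 165, 45, 7, 121] ctr z36 [0.683 0.365] z54 [0.679 0.359]
orange [372, 173, 16, 14, 51] ctr z36 [ 0.64  -0.192] z54 [ 0.636 -0.19 ]
orange [116, 183, 90, 18, 558] ctr z36 [0.623 0.359] z54 [0.62  0.353]
orange [245, 201, 12, 8, 65] ctr z36 [0.585 0.135] z54 [0.582 0.132]
orange [112, 211, 27, 6, 98] ctr z36 [0.57  0.447] z54 [0.568 0.44 ]
orange [135, 213, 36, 29, 405] ctr z36 [0.534 0.379] z54 [0.532 0.373]
orange [444, 216, 24, 21, 270] ctr z36 [ 0.516 -0.38 ] z54 [ 0.515 -0.374]
orange [393, 240, 44, 4, 101] ctr z36 [ 0.48  -0.274] z54 [ 0.479 -0.271]
orange [214, 245, 41, 5, 106] ctr z36 [0.479 0.177] z54 [0.478 0.174]
orange [206, 248, 7, 16, 38] ctr z36 [0.459 0.24 ] z54 [0.459 0.236]
orange [469, 255, 10, 14, 69] ctr z36 [ 0.426 -0.421] z54 [ 0.426 -0.414]
orange [310, 275, 40, 17, 376] ctr z36 [ 0.383 -0.058] z54 [ 0.383 -0.057]
orange [27, 280, 139, 75, 1325] ctr z36 [0.316 0.517] z54 [0.318 0.508]
orange [173, 282, 30, 15, 245] ctr z36 [0.378 0.293] z54 [0.379 0.288]
orange [260, 283, 33, 12, 280] ctr z36 [0.373 0.075] z54 [0.374 0.074]
yellow [267, 165, 25, 24, 342] ctr z36 [0.654 0.062] z54 [0.65 0.06]
yellow [395, 250, 15, 16, 88] ctr z36 [ 0.441 -0.241] z54 [ 0.44  -0.238]
yellow [402, 257, 14, 13, 79] ctr z36 [ 0.427 -0.257] z54 [ 0.426 -0.253]
green [319, 168, 22, 22, 233] ctr z36 [ 0.646 -0.066] z54 [ 0.642 -0.065]
[ 221  156  178   48 1404]
((310.8338623046875, 179.820556640625), (179.5211181640625, 41.853668212890625), 2.2025980949401855)
[[ 0.604  0.209  0.04 ]
 [ 0.71   0.204  0.04 ]
 [ 0.682 -0.249  0.04 ]
 [ 0.575 -0.24   0.04 ]]
knob [[0.61347873 0.16049248 0.135     ]]
```

Request:
{"name": "drive_tool", "arguments": {"rows": [[[0,0,-0.17],[2.5,5.65,0],0],[[0,0,-0.17],[2.5,5.65,0],0],[[0,0,-0.17],[2.5,5.65,0],0],[[0,0,0],[2.5,5.65,0],0],[[0,0,0],[2.5,5.65,0],0],[[0,0,0],[2.5,5.65,0],0],[[0,0,0],[2.5,5.65,0],0],[[0,0,0],[2.5,5.65,0],0]], "force": 40}}

```text
clock: 1.1
position: [0.4519, -0.0632, 0.2422]
ee_rot: [0.0, 1.0, -0.029, 0.0]
contact_force: [1.4, -0.2, 0.6]
width: 0.0002
gripper_force: 0.0
```

Request:
{"name": "drive_tool", "arguments": {"rows": [[[0,0,0],[2.5,5.65,0],0],[[0,0,0],[2.5,5.65,0],0],[[0,0,0],[2.5,5.65,0],0],[[0,0,0],[2.5,5.65,0],0],[[0,0,0],[0,0,-4],0],[[0,0,0],[0,0,-4],0],[[0,0,0],[0,0,-3],0],[[0,0,0],[0,0,0],0]]}}

```text
clock: 2.1
position: [0.5493, 0.1606, 0.1296]
ee_rot: [0.001, 1.0, -0.028, -0.003]
contact_force: [0.4, -1.0, 0.6]
width: 0.0002
gripper_force: 0.0
```

Request:
{"name": "drive_tool", "arguments": {"rows": [[[0,0,0],[1.5,0,-0.5],0],[[0,0,0],[2,0,0],0],[[0,0,0],[2,0,0],0],[[0,0,0],[2,0,0],0],[[0,0,0],[2,0,0],0],[[0,0,0],[1.5,0,0],0],[[0,0,0],[1.2,0,0],0],[[0,0,0],[0,0,0],0]]}}

```text
clock: 3.1
position: [0.6748, 0.1608, 0.1275]
ee_rot: [-0.0, 1.0, -0.029, 0.001]
contact_force: [-0.0, -0.8, 0.0]
width: 0.0001
gripper_force: 0.0
```

Request:
{"name": "drive_tool", "arguments": {"rows": [[[0,0,0],[0.5,0,0],0],[[0,0,0],[0.5,0,0],0],[[0,0,0],[0,0,0],0]]}}

```text
clock: 3.48
position: [0.6811, 0.161, 0.1273]
ee_rot: [0.0, 1.0, -0.028, -0.003]
contact_force: [-5.0, -0.3, 2.7]
width: 0.0002
gripper_force: 2.9
```

```bash
python3 - <<'E'
from h import *
im,c=grab('scene'); h=cv2.cvtColor(im,cv2.COLOR_RGB2HSV)
m=cv2.inRange(h,(0,170,80),(5,255,255))|cv2.inRange(h,(174,170,80),(180,255,255))
for st,ce,_ in blobs(m,15): print(st,ce)
print('run',proj(c,[.606,.164,.132]),'load',proj(c,[.702,.158,.132]),manip.get_state()['contact_force'])
save(im[160:340,300:500],'lev.png')
E
```

```text
[337 181  29  14 161] [350.62111801 188.19875776]
[482 180   9   9  62] [486.09677419 183.90322581]
[422 239   9   9  66] [426.16666667 242.75757576]
run [[403.01215331 219.53489681]] load [[424.90173247 242.2217444 ]] [-5.11368883 -0.35864387  2.07497481]
```

```bash
python3 - <<'E'
from h import *
from scipy.spatial.transform import Rotation as R
c=eyes.get_calibration('top')
print(ray(c,[[458,224],[404,260],[335,255]],.036).round(3),ray(c,[[151,227],[195,261]],.045).round(3))
c=eyes.get_calibration('wrist');V=np.array(c['view']);o=-V[:3,:3].T@V[:3,3];s=manip.get_state();q=s['ee_rot']
T=R.from_quat([q[1],q[2],q[3],q[0]])
print('cam in tool',T.inv().apply(o-s['position']),'look in tool',T.inv().apply(-V[2,:3]),'up',T.inv().apply(V[1,:3]), proj(c,s['position']), s['position'])
E
```

```text
[[ 0.521 -0.387  0.036]
 [ 0.435 -0.246  0.036]
 [ 0.452 -0.074  0.036]] [[0.534 0.38  0.045]
 [0.446 0.272 0.045]]
cam in tool [ 0.07106546 -0.00102948 -0.1323116 ] look in tool [-2.82667380e-01  2.18109990e-04  9.59217965e-01] up [ 9.59217946e-01 -2.38845674e-04  2.82667429e-01] [[318.24231965 311.47496576]] [0.68110842 0.16094458 0.12725213]
```

Request:
{"name": "drive_tool", "arguments": {"rows": [[[0,0,0],[-2,0,0],0],[[0,0,0],[-4,0,4],4],[[0,0,0],[-3,-3,5],8.5],[[0,0,0],[-4,-4.5,1.5],8.5],[[0,0,0],[-4,-4.5,0],8.5],[[0,0,0],[-4,-4.5,0],8.5]]}}

```text
clock: 4.28
position: [0.4741, -0.004, 0.2308]
ee_rot: [0.001, 1.0, -0.028, 0.001]
contact_force: [-0.7, -1.4, 0.2]
width: 0.0852
gripper_force: 0.0
```

Request:
{"name": "drive_tool", "arguments": {"rows": [[[0,0,0],[-1,-3.5,-2],8.5],[[0,0,0],[-1,-3.5,-2],8.5],[[0,0,0],[0,0,0],8.5]]}}

```text
clock: 4.65
position: [0.4536, -0.0743, 0.1891]
ee_rot: [0.0, 1.0, -0.03, -0.001]
contact_force: [0.0, 0.1, 0.3]
width: 0.085
gripper_force: 0.0
```

```bash
python3 - <<'E'
from h import *
im,c=grab('wrist'); save(im,'w1.png'); np.save('w1.npy',np.array(c['view'])); print(manip.get_state()['position'])
E
```

```text
[ 0.45469738 -0.07333876  0.18991666]
```

View pics/w1.png

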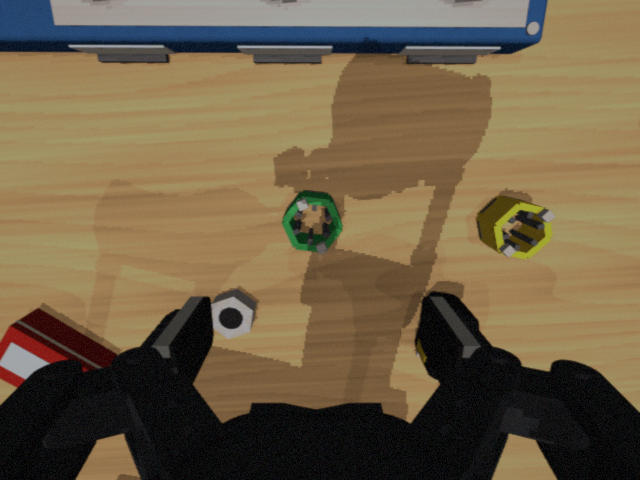

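The wrist view shows the green rotor at (312,222) with keys (301,206)/(321,248), and the yellow rotor at (524,231) with keys (548,215)/(508,251).

```bash
cat >> h.py <<'E'
def keys(c,a,b,z=.044):
    P=ray(c,[a,b],z); d=P[1]-P[0]; th=np.degrees(np.arctan2(d[1],d[0]))
    print('mid',P.mean(0).round(4),'len',np.linalg.norm(d).round(4),'x ang deg',round(th%180,1)); return P.mean(0),th%180
def yaw():
    q=manip.get_state()['ee_rot']; return np.degrees(2*np.arctan2(q[2],q[1]))
E
python3 - <<'E'
from h import *
c=eyes.get_calibration('wrist');c['view']=np.load('w1.npy')
keys(c,(301,206),(321,248));keys(c,(548,215),(508,251));print(yaw())
E
```

```text
mid [ 0.4515 -0.0694  0.044 ] len 0.0388 x ang deg 21.1
mid [ 0.4359 -0.2455  0.044 ] len 0.041 x ang deg 134.6
-3.403617422409997
```

Request:
{"name": "drive_tool", "arguments": {"rows": [[[0,0,0.143],[-0.3,0.4,-3],8.5],[[0,0,0.143],[0,0,-4],8.5],[[0,0,0.143],[0,0,-4],8.5],[[0,0,0],[0,0,-4],8.5],[[0,0,0],[0,0,-2],8.5],[[0,0,0],[0,0,0],8.5]]}}

```text
clock: 5.45
position: [0.452, -0.0677, 0.0193]
ee_rot: [-0.001, 0.983, 0.186, -0.001]
contact_force: [0.6, -0.3, 0.1]
width: 0.0847
gripper_force: 0.0
```

Request:
{"name": "drive_tool", "arguments": {"rows": [[[0,0,0],[0,0,0],4.0],[[0,0,0],[0,0,0],4.0],[[0,0,0],[0,0,0],4.0],[[0,0,0],[0,0,0],4.0],[[0,0,0],[0,0,0],4.0]], "force": 60}}

```text
clock: 6.08
position: [0.4533, -0.069, 0.0214]
ee_rot: [0.001, 0.983, 0.185, 0.002]
contact_force: [0.3, 0.2, 5.6]
width: 0.045
gripper_force: 61.4
```

Request:
{"name": "drive_tool", "arguments": {"rows": [[[0,0,0],[0,0,4],4.0],[[0,0,0],[0,0,5],4.0],[[0,0,-0.12],[0,0,5],4.0],[[0,0,-0.12],[2,0,4],4.0],[[0,0,-0.12],[4,0,0],4.0],[[0,0,0],[4,0,0],4.0],[[0,0,0],[2,0,0],4.0],[[0,0,0],[0,0,0],4.0]]}}

```text
clock: 7.08
position: [0.5727, -0.0688, 0.1999]
ee_rot: [0.0, 1.0, 0.006, 0.0]
contact_force: [0.3, -0.6, -1.0]
width: 0.0445
gripper_force: 62.2
```

```bash
python3 - <<'E'
from h import *
im,c=grab('wrist'); save(im,'w2.png'); np.save('w2.npy',np.array(c['view'])); print(manip.get_state()['position'],yaw())
E
```

```text
[ 0.5713356  -0.06861983  0.19981305] 0.6958456530218317
```

View pics/w2.png

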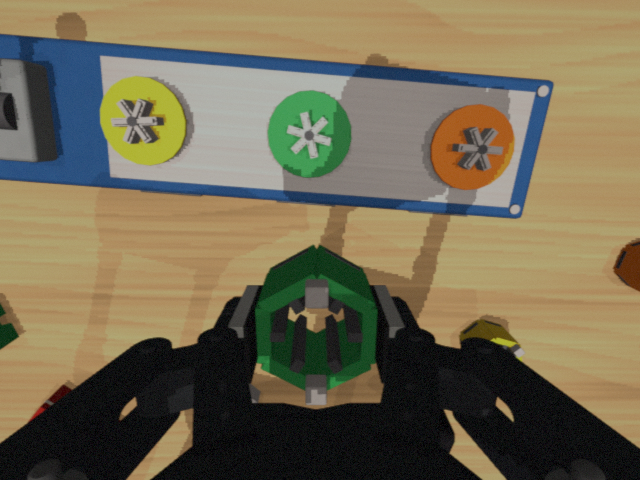

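```bash
cat >> h.py <<'E'
def rect(im,c,ctr,z,half=.03,n=260):
    # rectified top-down patch: up = +x, left = +y
    w=np.array([[ctr[0]+half,ctr[1]+half],[ctr[0]+half,ctr[1]-half],[ctr[0]-half,ctr[1]-half],[ctr[0]-half,ctr[1]+half]])
    p=proj(c,np.c_[w,np.full(4,z)]).astype(np.float32)
    H=cv2.getPerspectiveTransform(p,np.float32([[0,0],[n,0],[n,n],[0,n]]))
    return cv2.warpPerspective(im,H,(n,n),flags=cv2.INTER_CUBIC)
def phase6(m,half,rmin=.007,rmax=.0155):
    n=m.shape[0]; ys,xs=np.nonzero(m); X=half-(ys+.5)/n*2*half; Y=half-(xs+.5)/n*2*half
    r=np.hypot(X,Y);k=(r>rmin)&(r<rmax); s=np.exp(6j*np.arctan2(Y[k],X[k])).mean()
    return np.degrees(np.angle(s))/6, abs(s)
E
python3 - <<'E'
from h import *
im=cv2.cvtColor(cv2.imread('pics/w2.png'),cv2.COLOR_BGR2RGB)
c=eyes.get_calibration('wrist');c['view']=np.load('w2.npy')
out=[]
for col in('yellow','green','orange'):
    m=mask(im,col,110,60)
    if col=='orange': m=mask(im,col,190,110)
    m[230:]=0
    b=max(blobs(m,500),key=lambda b:b[0][4])
    cn,_=cv2.findContours(b[2].astype(np.uint8),0,2);cn=max(cn,key=len)
    e=cv2.fitEllipse(cv2.convexHull(cn)); P=ray(c,e[0],.054)[0]
    ed=ray(c,cv2.convexHull(cn).reshape(-1,2).astype(float),.054); r=np.hypot(*(ed-P)[:,:2].T)
    p=rect(im,c,P,.07); h=cv2.cvtColor(p,cv2.COLOR_RGB2HSV)
    vm=(h[...,1]<70); vals=h[...,2][vm]; t,_=cv2.threshold(vals.reshape(-1,1),0,255,cv2.THRESH_OTSU)
    g=((h[...,1]<70)&(h[...,2]>t)).astype(np.uint8)*255
    print(col,e[0],P.round(4),'r',r.mean().round(4),r.std().round(4),'phase',phase6(g,.03),t)
    out.append(np.vstack([p,cv2.cvtColor(g,cv2.COLOR_GRAY2RGB)]))
save(np.hstack(out),'hubs.png')
E
```

```text
yellow (142.9933319091797, 120.2410659790039) [0.6517 0.0625 0.054 ] r 0.0317 0.0008 phase (np.float64(-27.65347856844993), np.float64(0.49929691070955984)) 124.0
green (309.1463623046875, 133.68116760253906) [ 0.6437 -0.0618  0.054 ] r 0.0309 0.0007 phase (np.float64(14.051934659110815), np.float64(0.569059327329568)) 151.0
orange (471.3114929199219, 146.50144958496094) [ 0.6358 -0.1856  0.054 ] r 0.0306 0.0009 phase (np.float64(26.30330041791056), np.float64(0.6272377828510466)) 122.0
```

View pics/hubs.png

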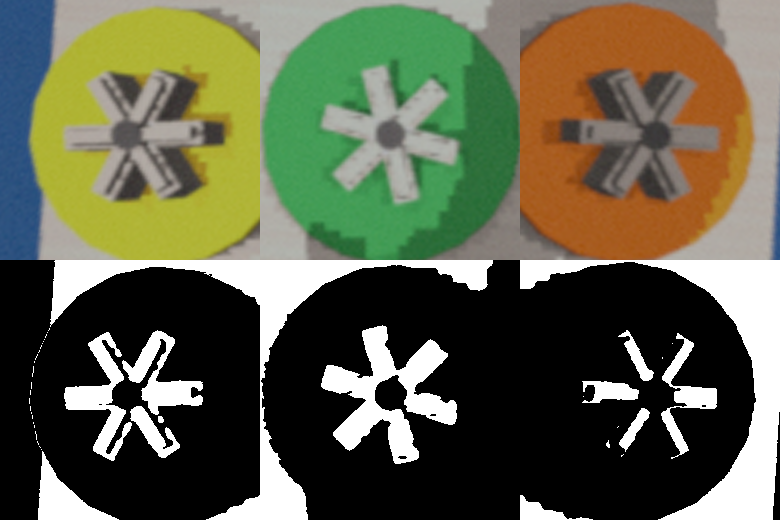

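The hub stars rectify cleanly: all three show equal spacing of 125 mm, as given. Green bars are at about 13.4°, yellow and orange at about 30°.

```bash
python3 - <<'E'
from h import *
c=eyes.get_calibration('wrist');print(manip.get_state()['position'])
keys(c,(317,294),(316,389),manip.get_state()['position'][2]+.023)
E
```

```text
[ 0.5713356  -0.06861983  0.19981305]
mid [ 0.5712 -0.0678  0.2228] len 0.0384 x ang deg 0.2
```

Request:
{"name": "drive_tool", "arguments": {"rows": [[[0,0,0.111],[3.5,0.3,0],4.0],[[0,0,0.111],[3.63,0.34,-3],4.0],[[0,0,0],[0,0,-4],4.0],[[0,0,0],[0,0,-3],4.0],[[0,0,0],[0,0,0],4.0],[[0,0,0],[0,0,0],4.0]]}}

```text
clock: 7.88
position: [0.6434, -0.0626, 0.1016]
ee_rot: [0.0, 0.993, 0.117, 0.001]
contact_force: [-1.0, 0.8, -1.3]
width: 0.0453
gripper_force: 62.1
```

```bash
python3 - <<'E'
from h import *
im,c=grab('wrist'); print(manip.get_state()['position'],yaw())
save(cv2.resize(im[200:440,180:460],None,fx=2,fy=2,interpolation=cv2.INTER_CUBIC),'w3.png')
E
```

```text
[ 0.64395802 -0.06266814  0.1020939 ] 13.391944887641657
```

View pics/w3.png

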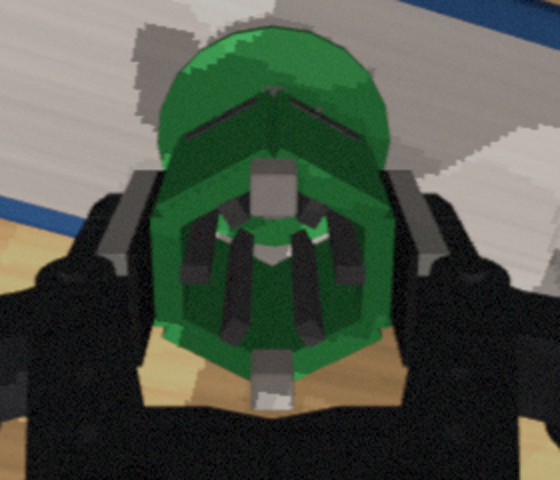

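Request:
{"name": "drive_tool", "arguments": {"rows": [[[0,0,0],[-0.05,0,-0.8],4.0],[[0,0,0],[0,0,-0.5],4.0],[[0,0,0],[0,0,-0.3],4.0],[[0,0,0],[0,0,-0.3],4.0],[[0,0,0],[0,0,0],4.0]]}}

```text
clock: 8.55
position: [0.6436, -0.0625, 0.0808]
ee_rot: [0.0, 0.993, 0.117, 0.001]
contact_force: [2.9, 0.0, -2.2]
width: 0.0449
gripper_force: 62.0
```

Request:
{"name": "drive_tool", "arguments": {"rows": [[[0,0,0],[0,0,-0.4],4.0],[[0,0,0],[0,0,-0.4],4.0],[[0,0,0],[0,0,-0.4],4.0],[[0,0,0],[0,0,-0.4],4.0],[[0,0,0],[0,0,-0.2],4.0],[[0,0,0],[0,0,0],4.0]]}}

```text
clock: 9.3
position: [0.6438, -0.0626, 0.0654]
ee_rot: [0.001, 0.993, 0.117, 0.002]
contact_force: [-0.2, -0.2, 11.0]
width: 0.0448
gripper_force: 63.7
```

Request:
{"name": "drive_tool", "arguments": {"rows": [[[0,0,0],[0,0,-0.3],4.0],[[0,0,0],[0,0,-0.2],4.0],[[0,0,0],[0,0,0],4.0]]}}

```text
clock: 9.68
position: [0.6439, -0.0626, 0.0652]
ee_rot: [0.001, 0.993, 0.117, 0.003]
contact_force: [-6.2, 0.6, 34.3]
width: 0.045
gripper_force: 66.6
```

Request:
{"name": "drive_tool", "arguments": {"rows": [[[0,0,0],[0,0,0.5],6.5],[[0,0,0],[0,0,0],6.5],[[0,0,0],[0,0,0],6.5],[[0,0,0],[0,0,4],6.5],[[0,0,0],[0,0,5],6.5],[[0,0,0],[-3.5,-4,2.5],8.5],[[0,0,0],[-4.5,-4,0],8.5],[[0,0,0],[-4.5,-4,0],8.5]]}}

```text
clock: 10.68
position: [0.5162, -0.1831, 0.1773]
ee_rot: [-0.0, 0.993, 0.117, -0.001]
contact_force: [0.1, -1.2, -0.2]
width: 0.0851
gripper_force: 0.0
```

Request:
{"name": "drive_tool", "arguments": {"rows": [[[0,0,0],[-4.5,-3.5,0],8.5],[[0,0,0],[-3.3,-3,0],8.5],[[0,0,0],[0,0,0],8.5]]}}

```text
clock: 11.05
position: [0.4372, -0.2486, 0.1771]
ee_rot: [-0.001, 0.993, 0.115, -0.001]
contact_force: [0.3, 0.5, -0.3]
width: 0.0854
gripper_force: 0.0
```

```bash
cat >> h.py <<'E'
def findkeys(im,c,ctr,z=.044,half=.034,n=272,name=None,s=75,v=120):
    p=rect(im,c,ctr,z,half,n);h=cv2.cvtColor(p,cv2.COLOR_RGB2HSV)
    g=((h[...,1]<s)&(h[...,2]>v)).astype(np.uint8)*255
    g=cv2.morphologyEx(g,cv2.MORPH_OPEN,np.ones((5,5)))
    if name: save(np.hstack([p,cv2.cvtColor(g,cv2.COLOR_GRAY2RGB)]),name)
    B=sorted(blobs(g,200),key=lambda b:-b[0][4])[:5]
    for b in B:
        X=ctr[0]+half-(b[1][1]+.5)/n*2*half; Y=ctr[1]+half-(b[1][0]+.5)/n*2*half
        print('  key?',round(X,4),round(Y,4),'area mm2',round(b[0][4]*(2*half/n*1e3)**2))
E
python3 - <<'E'
from h import *
im,c=grab('wrist'); save(im,'w4.png'); print(manip.get_state()['position'],yaw())
findkeys(im,c,(.436,-.2455),name='k4.png')
E
```

```text
[ 0.43865885 -0.24779565  0.17729845] 13.236598665345218
  key? 0.4227 -0.2326 area mm2 32
```

View pics/w4.png

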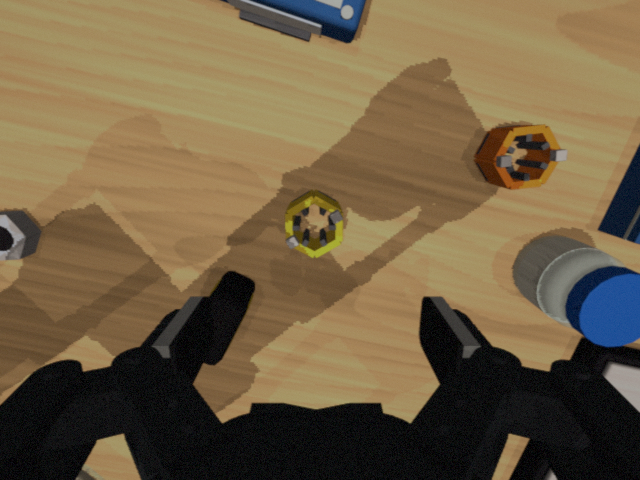

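```bash
python3 - <<'E'
from h import *
c=eyes.get_calibration('wrist')
m,t=keys(c,(337,216),(292,242)); keys(c,(505,161),(560,155))
th=np.radians(yaw()); e=np.array([[np.cos(th),np.sin(th)],[np.sin(th),-np.cos(th)]])
print('tape in tool frame (x,y)'); print(((ray(c,[[254,285],[238,272],[205,352]],.06)[:,:2]-m[:2])@e.T).round(3))
E
```

```text
mid [ 0.4379 -0.2453  0.044 ] len 0.0408 x ang deg 134.1
mid [ 0.5273 -0.3889  0.044 ] len 0.0398 x ang deg 109.5
tape in tool frame (x,y)
[[-0.04  -0.046]
 [-0.029 -0.058]
 [-0.099 -0.089]]
```

Request:
{"name": "drive_tool", "arguments": {"rows": [[[0,0,0],[0,0.3,-4],7],[[0,0,0],[0,0,-4],7],[[0,0,0],[0,0,-4],7],[[0,0,0],[0,0,-2.5],7],[[0,0,0],[0,0,-1.1],7],[[0,0,0],[0,0,0],7]]}}

```text
clock: 11.85
position: [0.4401, -0.2437, 0.0214]
ee_rot: [-0.001, 0.993, 0.117, -0.0]
contact_force: [0.8, 0.2, 0.5]
width: 0.07
gripper_force: 0.0
```

Request:
{"name": "drive_tool", "arguments": {"rows": [[[0,0,0],[0,0,0],4.0],[[0,0,0],[0,0,0],4.0],[[0,0,0],[0,0,0],4.0],[[0,0,0],[0,0,0],4.0],[[0,0,0],[0,0,0],4.0]]}}

```text
clock: 12.48
position: [0.4408, -0.245, 0.0233]
ee_rot: [0.001, 0.993, 0.117, 0.001]
contact_force: [1.1, 1.2, 6.6]
width: 0.0448
gripper_force: 62.2
```

Request:
{"name": "drive_tool", "arguments": {"rows": [[[0,0,0],[0,0,5],4.0],[[0,0,0],[0,0,5],4.0],[[0,0,0.1],[2.3,4.5,2.5],4.0],[[0,0,0.1],[2.3,4.5,2.5],4.0],[[0,0,0.09],[2.3,4.5,2],4.0],[[0,0,0],[2.3,4.5,0],4.0],[[0,0,0],[2.3,4.5,0],4.0],[[0,0,0],[2.4,4.5,0],4.0]]}}

```text
clock: 13.48
position: [0.5788, 0.0271, 0.1921]
ee_rot: [0.0, 0.966, 0.259, -0.0]
contact_force: [0.4, -0.7, -0.9]
width: 0.0448
gripper_force: 62.3
```

Request:
{"name": "drive_tool", "arguments": {"rows": [[[0,0,0],[0,0,0],4.0],[[0,0,0],[0,0,0],4.0]]}}

```text
clock: 13.72
position: [0.578, 0.0254, 0.1916]
ee_rot: [0.0, 0.966, 0.259, -0.001]
contact_force: [0.1, 0.1, -2.4]
width: 0.0448
gripper_force: 62.2
```

```bash
python3 - <<'E'
from h import *
P=[manip.get_state()['position']]
im,c=grab('wrist'); save(im,'w5.png'); P.append(manip.get_state()['position']); print(P,yaw())
print('hub px',proj(c,[.6505,.0634,.07]))
p=rect(im,c,(.6505,.0634),.07,.022,300)
h=cv2.resize(im[240:430,200:440],None,fx=1.58,fy=1.58,interpolation=cv2.INTER_CUBIC)[:300]
save(np.hstack([p,h]),'h5.png')
E
```

```text
[array([0.57796481, 0.02542915, 0.19159792]), array([0.57788507, 0.02490502, 0.19170305])] 29.99728820196321
hub px [[322.8183162  117.70677402]]
```

View pics/h5.png

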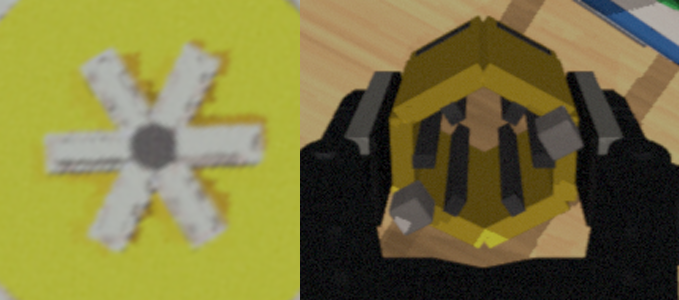

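```bash
python3 - <<'E'
from h import *
c=eyes.get_calibration('wrist');p=manip.get_state()['position'];m,_=keys(c,(364.6,324.2),(270.3,371.6),p[2]+.0207);print(p,m-p)
E
```

```text
mid [0.5747 0.0242 0.2124] len 0.0395 x ang deg 150.1
[0.57788507 0.02490502 0.19170305] [-0.00315879 -0.00067964  0.0207    ]
```

Request:
{"name": "drive_tool", "arguments": {"rows": [[[0,0,0.047],[3.8,2,0],4.0],[[0,0,0],[3.8,1.9,-2],4.0],[[0,0,0],[0,0,-4],4.0],[[0,0,0],[0,0,-3],4.0],[[0,0,0],[0,0,0],4.0],[[0,0,0],[0,0,0],4.0]]}}

```text
clock: 14.52
position: [0.6554, 0.0636, 0.1033]
ee_rot: [0.0, 0.96, 0.281, 0.001]
contact_force: [0.4, -0.5, -1.6]
width: 0.0449
gripper_force: 62.2
```

Request:
{"name": "drive_tool", "arguments": {"rows": [[[0,0,0],[0,0,-0.6],4.0],[[0,0,0],[0,0,-0.4],4.0],[[0,0,0],[0,0,-0.4],4.0],[[0,0,0],[0,0,0],4.0]]}}

```text
clock: 15.02
position: [0.6545, 0.0647, 0.0876]
ee_rot: [-0.0, 0.96, 0.282, -0.0]
contact_force: [0.7, -0.7, -1.4]
width: 0.0447
gripper_force: 62.2
```

Request:
{"name": "drive_tool", "arguments": {"rows": [[[0,0,0],[0,0,-0.5],4.0],[[0,0,0],[0,0,-0.5],4.0],[[0,0,0],[0,0,-0.4],4.0],[[0,0,0],[0,0,-0.4],4.0],[[0,0,0],[0,0,-0.4],4.0],[[0,0,0],[0,0,-0.2],4.0],[[0,0,0],[0,0,0],4.0]]}}

```text
clock: 15.9
position: [0.6548, 0.0647, 0.0672]
ee_rot: [0.0, 0.96, 0.282, 0.001]
contact_force: [-5.4, 0.0, 16.0]
width: 0.0446
gripper_force: 64.3
```

Request:
{"name": "drive_tool", "arguments": {"rows": [[[0,0,0],[0,0,-0.2],4.0],[[0,0,0],[0,0,0],4.0]]}}

```text
clock: 16.15
position: [0.6548, 0.0648, 0.0672]
ee_rot: [0.0, 0.96, 0.282, 0.001]
contact_force: [-7.7, -0.6, 24.7]
width: 0.0451
gripper_force: 65.4
```

Request:
{"name": "drive_tool", "arguments": {"rows": [[[0,0,0],[0,0,0.4],6.5],[[0,0,0],[0,0,0],6.5],[[0,0,0],[0,0,0],6.5],[[0,0,0],[0,0,4],6.5],[[0,0,0],[0,0,5],6.5],[[0,0,0.1],[-1.7,-5.5,2],8.5],[[0,0,0.1],[-1.7,-5.5,0],8.5],[[0,0,0.093],[-1.7,-5.5,0],8.5]]}}

```text
clock: 17.15
position: [0.6033, -0.1017, 0.1757]
ee_rot: [0.0, 0.907, 0.42, 0.0]
contact_force: [1.3, -0.8, 0.2]
width: 0.0854
gripper_force: 0.0
```

Request:
{"name": "drive_tool", "arguments": {"rows": [[[0,0,0],[-1.7,-5.7,0],8.5],[[0,0,0],[-1.7,-5.7,0],8.5],[[0,0,0],[-1.7,-5.7,0],8.5],[[0,0,0],[-1.7,-5.8,0],8.5],[[0,0,0],[-0.9,-6,0],8.5],[[0,0,0],[0,0,0],8.5],[[0,0,0],[0,0,0],8.5]]}}

```text
clock: 18.02
position: [0.5264, -0.389, 0.175]
ee_rot: [-0.001, 0.908, 0.418, -0.0]
contact_force: [0.7, 0.0, -0.3]
width: 0.0849
gripper_force: 0.0
```

```bash
python3 - <<'E'
from h import *
im,c=grab('wrist'); save(im,'w6.png'); print(manip.get_state()['position'],yaw())
m=mask(im,'orange',190,60)
for b in blobs(m,150): print(b[0],b[1].round())
print(proj(c,[.527,-.389,.04]))
findkeys(im,c,(.527,-.389),s=90,v=70,name='k6.png')
E
```

```text
[ 0.52667601 -0.3881931   0.17524185] 49.52380278325017
[291 194  56  51 587] [328. 213.]
[290 226  17  25 274] [297. 239.]
[311 241  25  14 193] [321. 248.]
[[318.40808311 229.17217172]]
  key? 0.5322 -0.4092 area mm2 73
  key? 0.519 -0.3714 area mm2 72
  key? 0.5289 -0.3751 area mm2 18
```

View pics/w6.png

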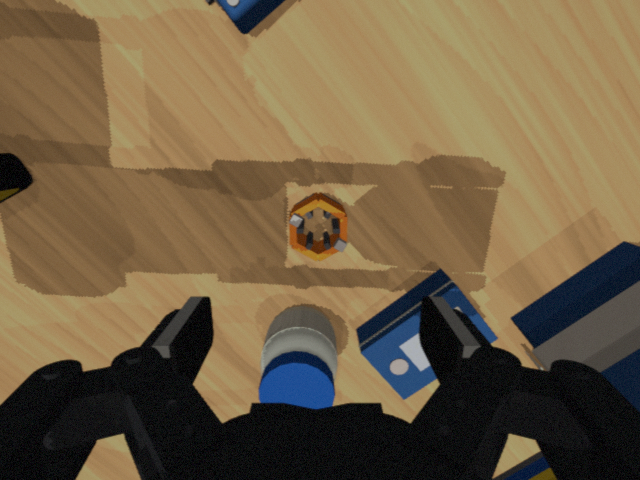

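```bash
python3 - <<'E'
from h import *
c=eyes.get_calibration('wrist');m=np.array([.5256,-.3903])
for a in(49.5,-10.5,109.2):
    th=np.radians(a); e=np.array([[np.cos(th),np.sin(th)],[np.sin(th),-np.cos(th)]])
    print(a,'jar c',((ray(c,[[297,380]],.085)[:,:2]-m)@e.T).round(3),'carton',((ray(c,[[357,325],[440,270],[498,335]],.04)[:,:2]-m)@e.T).round(3).tolist())
E
```

```text
49.5 jar c [[-0.102 -0.016]] carton [[-0.082, 0.033], [-0.032, 0.099], [-0.091, 0.154]]
-10.5 jar c [[-0.065  0.08 ]] carton [[-0.012, 0.087], [0.07, 0.077], [0.088, 0.156]]
109.2 jar c [[-0.038 -0.096]] carton [[-0.07, -0.054], [-0.101, 0.023], [-0.179, -0.001]]
```

Request:
{"name": "drive_tool", "arguments": {"rows": [[[0,0,0],[-0.1,-0.2,-4],7],[[0,0,0],[0,0,-4],7],[[0,0,0],[0,0,-4],7],[[0,0,0],[0,0,-2.3],7],[[0,0,0],[0,0,-1],7],[[0,0,0],[0,0,0],7]]}}

```text
clock: 18.82
position: [0.5261, -0.3902, 0.0229]
ee_rot: [-0.0, 0.908, 0.419, -0.0]
contact_force: [0.4, 0.0, 0.7]
width: 0.0697
gripper_force: 0.0
```

Request:
{"name": "drive_tool", "arguments": {"rows": [[[0,0,0],[0,0,0],4.0],[[0,0,0],[0,0,0],4.0],[[0,0,0],[0,0,0],4.0],[[0,0,0],[0,0,0],4.0],[[0,0,0],[0,0,0],4.0]]}}

```text
clock: 19.45
position: [0.5267, -0.3921, 0.0247]
ee_rot: [0.001, 0.908, 0.419, 0.001]
contact_force: [0.1, -0.0, 6.4]
width: 0.045
gripper_force: 63.5
```

Request:
{"name": "drive_tool", "arguments": {"rows": [[[0,0,0],[0,0,5],4.0],[[0,0,0],[0,0,5],4.0],[[0,0,-0.125],[1.1,4.3,3.5],4.0],[[0,0,-0.125],[1.1,4.3,3],4.0],[[0,0,-0.117],[1.1,4.3,0],4.0],[[0,0,0],[1.2,4.3,0],4.0],[[0,0,0],[0,0,0],4.0],[[0,0,0],[0,0,0],4.0]]}}

```text
clock: 20.45
position: [0.5705, -0.2195, 0.1878]
ee_rot: [0.0, 0.969, 0.246, -0.0]
contact_force: [0.2, 0.1, -1.6]
width: 0.045
gripper_force: 62.7
```

```bash
python3 - <<'E'
from h import *
P=[manip.get_state()['position']]
im,c=grab('wrist'); save(im,'w7.png'); P.append(manip.get_state()['position']); print(P,yaw())
print('hub px',proj(c,[.6344,-.1868,.07]))
p=rect(im,c,(.6344,-.1868),.07,.022,300)
h=cv2.resize(im[240:430,200:440],None,fx=1.58,fy=1.58,interpolation=cv2.INTER_CUBIC)[:300]
save(np.hstack([p,h]),'h7.png')
E
```

```text
[array([ 0.57045665, -0.21952553,  0.1878207 ]), array([ 0.57041862, -0.22010399,  0.18779196])] 28.453934410134444
hub px [[320.17806452 133.12532062]]
```

View pics/h7.png

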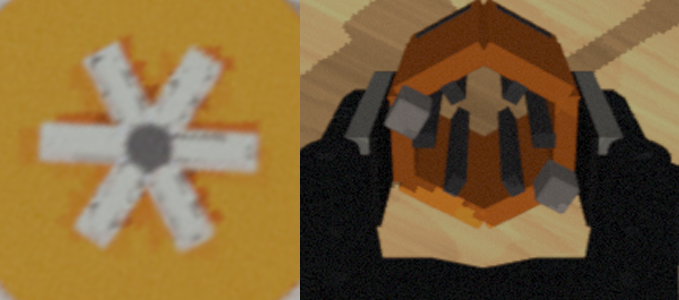

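```bash
python3 - <<'E'
from h import *
c=eyes.get_calibration('wrist');p=manip.get_state()['position'];m,_=keys(c,(269.6,310.3),(362,358.4),p[2]+.0193);d=(m-p)[:2]
th=np.radians(28.45);e=np.array([[np.cos(th),np.sin(th)],[np.sin(th),-np.cos(th)]]);print(p,d,e@d, 'target',np.array([.6348,-.1868])-e.T@[(e@d)[0],-.0005])
E
```

```text
mid [ 0.5714 -0.2186  0.2071] len 0.0389 x ang deg 87.9
[ 0.57041862 -0.22010399  0.18779196] [0.00100684 0.00151841] [ 0.0016086  -0.00085538] target [ 0.63362386 -0.18800594]
```

Request:
{"name": "drive_tool", "arguments": {"rows": [[[0,0,-0.018],[3.2,1.6,0],4.0],[[0,0,0],[3.1,1.6,-2],4.0],[[0,0,0],[0,0,-4],4.0],[[0,0,0],[0,0,-2.4],4.0],[[0,0,0],[0,0,0],4.0],[[0,0,0],[0,0,0],4.0]]}}

```text
clock: 21.25
position: [0.6343, -0.1886, 0.1049]
ee_rot: [0.001, 0.972, 0.237, 0.001]
contact_force: [0.6, -0.2, -1.3]
width: 0.0447
gripper_force: 62.6
```

Request:
{"name": "drive_tool", "arguments": {"rows": [[[0,0,0],[0,0,-0.6],4.0],[[0,0,0],[0,0,-0.4],4.0],[[0,0,0],[0,0,-0.4],4.0],[[0,0,0],[0,0,0],4.0]]}}

```text
clock: 21.75
position: [0.634, -0.1873, 0.0898]
ee_rot: [0.0, 0.971, 0.237, 0.0]
contact_force: [1.4, -0.2, -1.3]
width: 0.0444
gripper_force: 62.8
```

Bottom at 0.065, below the tooth tops with no resistance: it is meshing. Press home.

Request:
{"name": "drive_tool", "arguments": {"rows": [[[0,0,0],[0,0,-0.5],4.0],[[0,0,0],[0,0,-0.5],4.0],[[0,0,0],[0,0,-0.4],4.0],[[0,0,0],[0,0,-0.4],4.0],[[0,0,0],[0,0,-0.4],4.0],[[0,0,0],[0,0,-0.3],4.0],[[0,0,0],[0,0,-0.1],4.0],[[0,0,0],[0,0,0],4.0]]}}

```text
clock: 22.75
position: [0.6342, -0.1873, 0.0686]
ee_rot: [0.001, 0.971, 0.237, 0.001]
contact_force: [-4.7, 1.9, 20.2]
width: 0.045
gripper_force: 65.5
```

Request:
{"name": "drive_tool", "arguments": {"rows": [[[0,0,0],[0,0,0.4],6.5],[[0,0,0],[0,0,0],6.5],[[0,0,0],[0,0,0],6.5],[[0,0,0],[0,0,5],6.5],[[0,0,0],[0,0,6],6.5],[[0,0,-0.16],[-2,5.2,2],8.5],[[0,0,-0.16],[-2,5.2,0],8.5],[[0,0,-0.16],[-2,5.2,0],8.5]]}}

```text
clock: 23.75
position: [0.573, -0.03, 0.1978]
ee_rot: [-0.0, 1.0, -0.004, -0.0]
contact_force: [0.9, 0.6, 0.0]
width: 0.0851
gripper_force: 0.0
```

Request:
{"name": "drive_tool", "arguments": {"rows": [[[0,0,0],[-2,5.3,0],8.5],[[0,0,0],[-2,5.3,0],8.5],[[0,0,0],[-2,5.3,0],8.5],[[0,0,0],[-2,5.3,0],8.5],[[0,0,0],[-2,5.3,0],8.5],[[0,0,0],[-1.4,5.5,0],8.5],[[0,0,0],[0,0,0],8.5],[[0,0,0],[0,0,0],8.5]]}}

```text
clock: 24.75
position: [0.4595, 0.2883, 0.1974]
ee_rot: [0.001, 1.0, -0.0, -0.0]
contact_force: [0.1, -0.3, -0.6]
width: 0.0852
gripper_force: 0.0
```

```bash
python3 - <<'E'
from h import *
im,c=grab('wrist'); save(im,'w8.png'); np.save('w8.npy',np.array(c['view'])); print(manip.get_state()['position'],yaw())
E
```

```text
[0.45983657 0.2877522  0.19747553] -0.08233253385103552
```

View pics/w8.png

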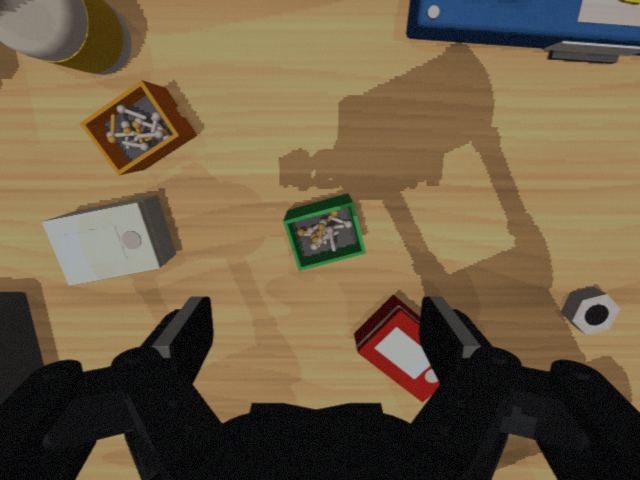

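The green cup's rim is around (325,237) and the orange cup's around (130,128); the red carton is at (400,350), right-behind the green cup.

```bash
cat >> h.py <<'E'
def cup(im,c,col,ctr,v,z=.045,half=.06,n=480,s=110,name=None):
    p=rect(im,c,ctr,z,half,n); m=mask(p,col,s,v)
    m=cv2.morphologyEx(m,cv2.MORPH_OPEN,np.ones((5,5)))
    b=max(blobs(m,100),key=lambda b:b[0][4])[2].astype(np.uint8)
    cn,_=cv2.findContours(b,0,2); r=cv2.minAreaRect(max(cn,key=len)); bp=cv2.boxPoints(r)
    k=2*half/n; W=np.c_[ctr[0]+half-bp[:,1]*k, ctr[1]+half-bp[:,0]*k]
    e1,e2=W[1]-W[0],W[2]-W[1]; L=e1 if np.hypot(*e1)>np.hypot(*e2) else e2
    print(col,'ctr',W.mean(0).round(4),'size',np.hypot(*e1).round(4),np.hypot(*e2).round(4),'x ang',round(np.degrees(np.arctan2(L[1],L[0]))%180,1))
    if name: cv2.polylines(p,[bp.astype(int)],True,(255,0,255)); save(p,name)
E
python3 - <<'E'
from h import *
im=cv2.cvtColor(cv2.imread('pics/w8.png'),cv2.COLOR_BGR2RGB);c=eyes.get_calibration('wrist');c['view']=np.load('w8.npy')
g=ray(c,[325,237],.045)[0];o=ray(c,[130,128],.045)[0];print(g,o)
for v in(90,110,130): cup(im,c,'green',g,v)
for v in(120,140,160): cup(im,c,'orange',o,v)
r=ray(c,[[397,297],[357,340],[440,325]],.035)-g;print('red carton rel',r.round(3))
w=ray(c,[[150,200],[163,265]],.04)-g;print('white rel green',w.round(3)); print('white rel or',(ray(c,[[45,222],[150,200]],.04)-o).round(3))
E
```

```text
[0.44711468 0.28141946 0.045     ] [0.53452672 0.4320542  0.045     ]
green ctr [0.4472 0.2816] size 0.0597 0.0461 x ang 105.7
green ctr [0.4471 0.2815] size 0.0597 0.0458 x ang 105.7
green ctr [0.4531 0.2536] size 0.0022 0.0253 x ang 16.0
orange ctr [0.4874 0.4322] size 0.1198 0.0253 x ang 90.0
orange ctr [0.4874 0.4322] size 0.1198 0.0253 x ang 90.0
orange ctr [0.4886 0.4426] size 0.0523 0.0058 x ang 95.8
red carton rel [[-0.06  -0.067 -0.01 ]
 [-0.105 -0.032 -0.01 ]
 [-0.089 -0.109 -0.01 ]]
white rel green [[ 0.031  0.145 -0.005]
 [-0.027  0.141 -0.005]]
white rel or [[-0.076  0.085 -0.005]
 [-0.057 -0.006 -0.005]]
```

Request:
{"name": "drive_tool", "arguments": {"rows": [[[0,0,0.184],[-0.6,-0.3,0],8.5],[[0,0,0.184],[-0.6,-0.3,0],8.5],[[0,0,0.184],[0,0,0],8.5],[[0,0,0.184],[0,0,0],8.5],[[0,0,0.184],[0,0,0],8.5],[[0,0,0.184],[0,0,-1],8.5],[[0,0,0.184],[0,0,-2],8.5],[[0,0,0.184],[0,0,-2],8.5]]}}

```text
clock: 25.8
position: [0.4486, 0.2809, 0.1475]
ee_rot: [0.0, 0.74, 0.672, 0.0]
contact_force: [0.1, -0.8, 0.1]
width: 0.0848
gripper_force: 0.0
```

Request:
{"name": "drive_tool", "arguments": {"rows": [[[0,0,0.184],[0,0,-1],8.5],[[0,0,0.184],[0,0,0],8.5],[[0,0,0],[0,0,0],8.5]]}}

```text
clock: 26.18
position: [0.4483, 0.2811, 0.1378]
ee_rot: [0.0, 0.608, 0.794, -0.0]
contact_force: [-0.6, -0.0, -0.6]
width: 0.085
gripper_force: 0.0
```

```bash
python3 - <<'E'
from h import *
im,c=grab('wrist'); save(im,'w9.png'); print(manip.get_state()['position'],yaw())
for v in(60,80,100,120): cup(im,c,'green',(.4472,.2815),v,name='c9.png')
E
```

```text
[0.44836943 0.28139913 0.1379857 ] 105.0611127877435
green ctr [0.4471 0.2822] size 0.0609 0.046 x ang 105.6
green ctr [0.4472 0.2818] size 0.0602 0.046 x ang 105.6
green ctr [0.445  0.2896] size 0.0433 0.046 x ang 15.7
green ctr [0.425  0.2812] size 0.0365 0.0025 x ang 105.7
```

Request:
{"name": "drive_tool", "arguments": {"rows": [[[0,0,0.01],[-0.1,0.05,-4],8.5],[[0,0,0],[0,0,-4],8.5],[[0,0,0],[0,0,-2.3],8.5],[[0,0,0],[0,0,-1],8.5],[[0,0,0],[0,0,0],8.5]]}}

```text
clock: 26.85
position: [0.447, 0.2829, 0.0249]
ee_rot: [-0.0, 0.603, 0.798, -0.0]
contact_force: [-0.3, -0.0, 0.1]
width: 0.0848
gripper_force: 0.0
```

Request:
{"name": "drive_tool", "arguments": {"rows": [[[0,0,0],[0,0,0],4.0],[[0,0,0],[0,0,0],4.0],[[0,0,0],[0,0,0],4.0],[[0,0,0],[0,0,0],4.0],[[0,0,0],[0,0,0],4.0]], "force": 40}}

```text
clock: 27.48
position: [0.4475, 0.2836, 0.0261]
ee_rot: [0.001, 0.602, 0.798, 0.001]
contact_force: [0.6, 0.4, 5.8]
width: 0.0454
gripper_force: 42.6
```

Request:
{"name": "drive_tool", "arguments": {"rows": [[[0,0,0],[0,0,4],4.0],[[0,0,0],[0,0,5],4.0],[[0,0,-0.179],[1,-3,4.5],4.0],[[0,0,-0.179],[1.4,-4,4.9],4.0],[[0,0,-0.179],[1.7,-4.8,0],4.0],[[0,0,-0.179],[1.7,-4.8,0],4.0],[[0,0,-0.179],[1.7,-4.8,0],4.0],[[0,0,-0.179],[1.7,-4.8,0],4.0]]}}

```text
clock: 28.48
position: [0.5383, 0.0211, 0.2072]
ee_rot: [-0.0, 0.927, 0.375, 0.0]
contact_force: [1.3, 0.2, -0.8]
width: 0.0454
gripper_force: 41.7
```

Request:
{"name": "drive_tool", "arguments": {"rows": [[[0,0,-0.179],[1.7,-4.8,0],4.0],[[0,0,-0.179],[1.6,-4.8,0],4.0],[[0,0,-0.182],[0.2,-0.5,0],4.0],[[0,0,0],[0,0,0],4.0],[[0,0,0],[0,0,0],4.0]]}}

```text
clock: 29.1
position: [0.5728, -0.0777, 0.2071]
ee_rot: [-0.0, 0.993, 0.119, -0.0]
contact_force: [0.8, -0.1, -0.7]
width: 0.0451
gripper_force: 41.7
```

```bash
python3 - <<'E'
from h import *
im,c=grab('wrist'); save(im,'w10.png'); p=manip.get_state()['position']; print(p,yaw())
ctr=(.6425,-.0626)
a=rect(im,c,ctr,.088,.035,300)
b=cv2.resize(im[230:470,190:450],None,fx=1.25,fy=1.25,interpolation=cv2.INTER_CUBIC)[:300]
save(np.hstack([a,b]),'h10.png')
for s,v in((75,120),(60,150),(90,90)): print(s,v);findkeys(im,c,ctr,z=.088,half=.035,s=s,v=v)
for v in(50,70,90): cup(im,c,'green',p[:2],v,z=p[2]+.045-.026,half=.05)
E
```

```text
[ 0.57280714 -0.07757302  0.20721105] 13.629799403687159
75 120
  key? 0.6425 -0.0632 area mm2 2631
  key? 0.6424 -0.0618 area mm2 391
  key? 0.6217 -0.0667 area mm2 67
  key? 0.6608 -0.0576 area mm2 65
60 150
  key? 0.6508 -0.0488 area mm2 1570
  key? 0.6423 -0.0618 area mm2 318
  key? 0.6216 -0.0666 area mm2 59
  key? 0.6608 -0.0574 area mm2 57
  key? 0.6135 -0.0673 area mm2 33
90 90
  key? 0.6418 -0.0635 area mm2 2746
  key? 0.645 -0.061 area mm2 564
  key? 0.6518 -0.0521 area mm2 16
  key? 0.6274 -0.0579 area mm2 15
  key? 0.6308 -0.072 area mm2 14
green ctr [ 0.5761 -0.0758] size 0.0464 0.0709 x ang 13.9
green ctr [ 0.5718 -0.0768] size 0.0461 0.0557 x ang 13.5
green ctr [ 0.5946 -0.0846] size 0.0204 0.0142 x ang 103.5
```

View pics/h10.png

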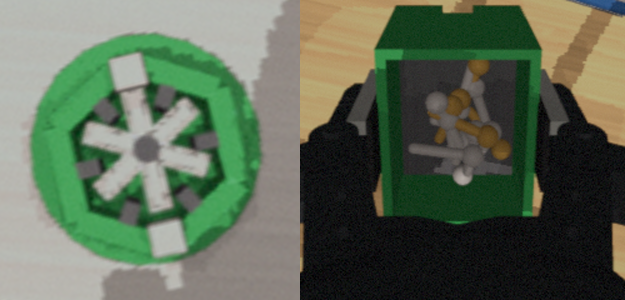

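The rectified view shows the green rotor's keys clearly, and the held cup's far rim edge runs from (250,270) to (383,270).

```bash
python3 - <<'E'
from h import *
c=eyes.get_calibration('wrist');p=manip.get_state()['position'];th=np.radians(13.5)
e=np.array([[np.cos(th),np.sin(th)],[np.sin(th),-np.cos(th)]])
W=ray(c,[[250,269.5],[382.8,269.5],[316,407]],p[2]+.019)[:,:2]; print(((W-p[:2])@e.T).round(4))
k=np.array([.6412,-.0621]);print('rotor in tool',e@(k-p[:2]), p)
E
```

```text
[[ 0.0265 -0.0238]
 [ 0.0267  0.0218]
 [-0.0308 -0.001 ]]
rotor in tool [0.07011527 0.00092049] [ 0.57280714 -0.07757302  0.20721105]
```

Request:
{"name": "drive_tool", "arguments": {"rows": [[[0,0,-0.006],[3.6,0.8,0],4.0],[[0,0,0],[3.62,0.74,-2],4.0],[[0,0,0],[0,0,-4],4.0],[[0,0,0],[0,0,-2.5],4.0],[[0,0,0],[0,0,0],4.0],[[0,0,0],[0,0,0],4.0]]}}

```text
clock: 29.9
position: [0.6462, -0.0626, 0.1236]
ee_rot: [0.0, 0.993, 0.115, 0.001]
contact_force: [-0.5, 1.0, -0.3]
width: 0.0454
gripper_force: 41.8
```

Request:
{"name": "drive_tool", "arguments": {"rows": [[[0,0,0],[0,0,-0.5],4.0],[[0,0,0],[0,0,-0.4],4.0],[[0,0,0],[0,0,-0.3],4.0],[[0,0,0],[0,0,0],4.0]]}}

```text
clock: 30.4
position: [0.6452, -0.0631, 0.11]
ee_rot: [-0.0, 0.993, 0.114, -0.0]
contact_force: [-0.8, -0.6, -0.9]
width: 0.0453
gripper_force: 41.8
```

Request:
{"name": "drive_tool", "arguments": {"rows": [[[0,0,0],[0,0,-0.3],4.0],[[0,0,0],[0,0,-0.2],4.0],[[0,0,0],[0,0,-0.1],4.0],[[0,0,0],[0,0,0],4.0]]}}

```text
clock: 30.9
position: [0.6456, -0.0631, 0.106]
ee_rot: [0.0, 0.993, 0.114, 0.001]
contact_force: [-2.0, 0.1, 8.4]
width: 0.0451
gripper_force: 42.9
```

Request:
{"name": "drive_tool", "arguments": {"rows": [[[0,0,0],[0,0,0.1],6.5],[[0,0,0],[0,0,0],6.5],[[0,0,0],[0,0,0],6.5],[[0,0,0],[0,0,4],6.5],[[0,0,0],[0,0,5],6.5],[[0,0,0.173],[-1.2,5,0],6.5],[[0,0,0.173],[-1.2,5.5,0],6.5],[[0,0,0.173],[-1.2,5.5,0],6.5]]}}

```text
clock: 31.9
position: [0.6091, 0.0982, 0.1952]
ee_rot: [0.0, 0.93, 0.368, 0.0]
contact_force: [0.1, -0.4, -0.8]
width: 0.0653
gripper_force: 0.0
```

Request:
{"name": "drive_tool", "arguments": {"rows": [[[0,0,0.173],[-1.2,5.5,0],6.5],[[0,0,0.173],[-1.2,5.5,0],6.5],[[0,0,0.173],[-1.2,5.5,0],6.5],[[0,0,0.173],[-1.2,5.5,0],6.5],[[0,0,0.173],[-1.2,5.5,0],6.5],[[0,0,0.173],[-1.2,5.5,0],6.5],[[0,0,0.173],[-0.3,0,0],6.5],[[0,0,0.17],[0,0,0],6.5]]}}

```text
clock: 32.9
position: [0.5336, 0.4281, 0.1945]
ee_rot: [-0.0, 0.482, 0.876, -0.0]
contact_force: [-0.9, 0.1, 0.5]
width: 0.0649
gripper_force: 0.0
```

```bash
python3 - <<'E'
from h import *
im,c=grab('wrist'); save(im,'w11.png'); np.save('w11.npy',np.array(c['view']));p=manip.get_state()['position']; print(p,yaw())
print(proj(c,[.5345,.432,.045]))
for v in(70,90,110): cup(im,c,'orange',(.5345,.432),v,s=180)
E
```

```text
[0.53390542 0.4276457  0.19462702] 122.5714180881328
[[319.60068283 222.68441583]]
orange ctr [0.546  0.4138] size 0.0201 0.0428 x ang 38.4
orange ctr [0.5475 0.4122] size 0.011 0.0433 x ang 31.0
orange ctr [0.5543 0.412 ] size 0.0048 0.032 x ang 33.7
```

View pics/w11.png

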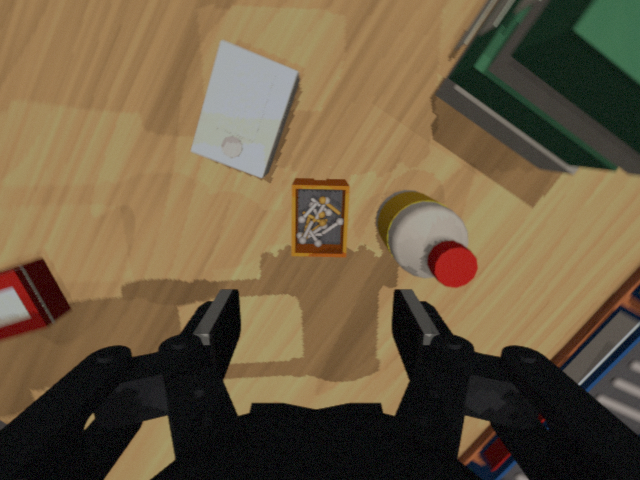

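The orange cup's rim spans (293,188) to (347,256), with the glue bottle's near side at (378,225) only about 54 mm from its centre. I'll grip it across its long axis at yaw 212°, away from the bottle.

```bash
python3 - <<'E'
from h import *
c=eyes.get_calibration('wrist');p=manip.get_state()['position']
W=ray(c,[[293,188],[348,188],[347,256],[291,256.5]],.045)[:,:2];d=lambda a,b:np.hypot(*(W[a]-W[b])).round(4)
print(W.mean(0),d(0,1),d(2,3),d(0,3),d(1,2));L=(W[0]+W[1]-W[2]-W[3]);print(np.degrees(np.arctan2(L[1],L[0])),yaw(),p)
E
```

```text
[0.53509888 0.43133093] 0.0439 0.0473 0.058 0.0575
121.53553257657242 122.5714180881328 [0.53390542 0.4276457  0.19462702]
```

Request:
{"name": "drive_tool", "arguments": {"rows": [[[0,0,0.1735],[0.17,0.45,0],8.5],[[0,0,0.1735],[0,0,0],8.5],[[0,0,0.1735],[0,0,0],8.5],[[0,0,0.1735],[0,0,0],8.5],[[0,0,0.1735],[0,0,0],8.5],[[0,0,0.1735],[0,0,0],8.5],[[0,0,0.1735],[0,0,0],8.5],[[0,0,0.1735],[0,0,0],8.5]]}}

```text
clock: 33.95
position: [0.5362, 0.4313, 0.195]
ee_rot: [-0.0, -0.188, 0.982, -0.0]
contact_force: [0.7, 0.5, 0.4]
width: 0.0849
gripper_force: 0.0
```

Request:
{"name": "drive_tool", "arguments": {"rows": [[[0,0,0.1735],[0,0,-1],8.5],[[0,0,0],[0,0,-2],8.5],[[0,0,0],[0,0,0],8.5]]}}

```text
clock: 34.33
position: [0.5352, 0.4306, 0.1633]
ee_rot: [-0.002, -0.27, 0.963, -0.001]
contact_force: [-0.4, 0.6, 1.2]
width: 0.0854
gripper_force: 0.0
```

```bash
python3 - <<'E'
from h import *
im,c=grab('wrist'); save(im,'w12.png');p=manip.get_state()['position']; print(p,yaw()%360)
for v in(60,80,100,120):
  for s in(150,190): cup(im,c,'orange',(.5356,.4322),v,s=s,half=.045)
E
```

```text
[0.53588479 0.43106066 0.16450485] 211.35014931714866
orange ctr [0.5355 0.4336] size 0.061 0.0436 x ang 120.6
orange ctr [0.5352 0.4335] size 0.0597 0.043 x ang 120.6
orange ctr [0.5355 0.4336] size 0.0611 0.0435 x ang 120.3
orange ctr [0.5352 0.4336] size 0.0597 0.0429 x ang 120.3
orange ctr [0.5365 0.4341] size 0.0612 0.0414 x ang 120.2
orange ctr [0.5371 0.4347] size 0.0597 0.0385 x ang 120.3
orange ctr [0.5365 0.4341] size 0.0612 0.0414 x ang 120.2
orange ctr [0.5371 0.4347] size 0.0597 0.0385 x ang 120.3
```

Request:
{"name": "drive_tool", "arguments": {"rows": [[[0,0,0],[0,0.2,-4],8.5],[[0,0,0],[0,0,-4],8.5],[[0,0,0],[0,0,-3],8.5],[[0,0,0],[0,0,-2],8.5],[[0,0,0],[0,0,-0.7],8.5],[[0,0,0],[0,0,0],8.5]]}}

```text
clock: 35.12
position: [0.5366, 0.4337, 0.0288]
ee_rot: [0.0, -0.271, 0.963, 0.0]
contact_force: [-0.2, -0.3, 0.5]
width: 0.0849
gripper_force: 0.0
```

Request:
{"name": "drive_tool", "arguments": {"rows": [[[0,0,0],[0,0,0],5.4],[[0,0,0],[0,0,0],5.4],[[0,0,0],[0,0,0],5.4],[[0,0,0],[0,0,0],5.4],[[0,0,0],[0,0,0],5.4]]}}

```text
clock: 35.75
position: [0.537, 0.4341, 0.0299]
ee_rot: [0.001, -0.271, 0.963, 0.001]
contact_force: [-0.3, -0.3, 5.1]
width: 0.0591
gripper_force: 44.8
```

Request:
{"name": "drive_tool", "arguments": {"rows": [[[0,0,0],[0,0,4],5.4],[[0,0,0],[0,0,5],5.4],[[0,0,0],[0,0,5],5.4],[[0,0,0],[0,0,4],5.4],[[0,0,-0.149],[1.5,-5.7,0],5.4],[[0,0,-0.149],[1.5,-5.7,0],5.4],[[0,0,-0.149],[1.5,-5.7,0],5.4],[[0,0,-0.15],[1.5,-5.7,0],5.4]]}}

```text
clock: 36.75
position: [0.5959, 0.2037, 0.2078]
ee_rot: [-0.0, 0.026, 1.0, -0.0]
contact_force: [1.5, 0.9, -1.1]
width: 0.0592
gripper_force: 44.0
```

Request:
{"name": "drive_tool", "arguments": {"rows": [[[0,0,0],[1.5,-5.7,0],5.4],[[0,0,0],[1.5,-5.7,0],5.4],[[0,0,0],[1.5,-5.7,0],5.4],[[0,0,0],[1.5,-5.7,0],5.4],[[0,0,0],[1.5,-5.7,0],5.4],[[0,0,0],[1.5,-5.6,0],5.4],[[0,0,0],[1.5,-5.5,0],5.4],[[0,0,0],[0,0,0],5.4]]}}

```text
clock: 37.75
position: [0.7012, -0.1955, 0.2066]
ee_rot: [-0.001, 0.027, 1.0, -0.001]
contact_force: [-0.2, 1.5, -1.9]
width: 0.0594
gripper_force: 44.1
```

Request:
{"name": "drive_tool", "arguments": {"rows": [[[0,0,0],[0,0,0],5.4],[[0,0,0],[0,0,0],5.4]]}}

```text
clock: 38.0
position: [0.7008, -0.1889, 0.2082]
ee_rot: [-0.0, 0.023, 1.0, 0.0]
contact_force: [-0.7, 0.1, -1.3]
width: 0.0593
gripper_force: 44.1
```

```bash
python3 - <<'E'
from h import *
im,c=grab('wrist'); save(im,'w13.png'); p=manip.get_state()['position']; print(p,yaw()%360)
ctr=(.6348,-.1868)
print('hub px',proj(c,[*ctr,.088]))
for s,v in((75,120),(60,150)): print(s,v);findkeys(im,c,ctr,z=.088,half=.035,s=s,v=v)
a=rect(im,c,ctr,.088,.035,300)
b=cv2.resize(im[230:470,190:450],None,fx=1.25,fy=1.25,interpolation=cv2.INTER_CUBIC)[:300]
t=rect(*grab('scene'),(.640,-.064),.12,.05,300)
save(np.hstack([a,b]),'h13.png')
for v in(60,80,100): cup(im,c,'orange',p[:2],v,z=p[2]+.015,half=.045,s=170)
E
```

```text
[ 0.70089206 -0.18880463  0.20843615] 177.34292123011124
hub px [[312.76091898 143.61391609]]
75 120
  key? 0.6348 -0.1875 area mm2 2503
  key? 0.6344 -0.187 area mm2 341
  key? 0.6324 -0.2064 area mm2 62
  key? 0.6342 -0.1664 area mm2 56
60 150
  key? 0.654 -0.2112 area mm2 728
  key? 0.6497 -0.1587 area mm2 621
  key? 0.6383 -0.1892 area mm2 169
  key? 0.6324 -0.2065 area mm2 57
orange ctr [ 0.6909 -0.1873] size 0.059 0.0607 x ang 86.8
orange ctr [ 0.6908 -0.1873] size 0.059 0.0605 x ang 86.6
orange ctr [ 0.6908 -0.1873] size 0.059 0.0605 x ang 86.6
```

View pics/h13.png

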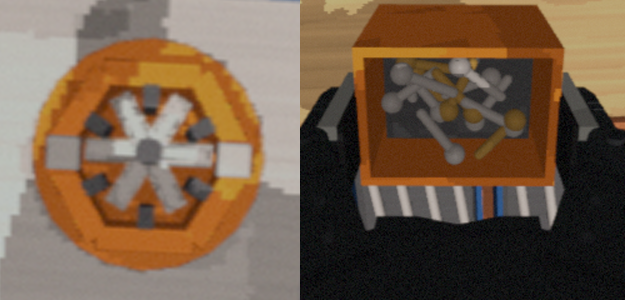

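```bash
python3 - <<'E'
from h import *
c=eyes.get_calibration('wrist');p=manip.get_state()['position']
for dz in(.013,.015):
    W=ray(c,[[232.4,268.5],[400.4,268.5],[395.5,378],[238,378]],p[2]+dz)[:,:2]
    print(W.round(4).tolist(),W.mean(0)-p[:2],np.hypot(*(W[0]-W[1])),np.hypot(*(W[2]-W[3])),'depth',(W[2]-W[0])[0])
print(p, np.array([.6333,-.1864])-W.mean(0))
E
```

```text
[[0.674, -0.2168], [0.6768, -0.1562], [0.7235, -0.1571], [0.7206, -0.2198]] [-0.00226261  0.00139352] 0.06068082346181785 0.06273737288404434 depth 0.04945695697213626
[[0.6733, -0.2162], [0.676, -0.1566], [0.7219, -0.1576], [0.719, -0.2192]] [-0.00343408  0.0014424 ] 0.05966355348979036 0.0616856263532975 depth 0.048627846977159495
[ 0.7009935  -0.18885639  0.20856436] [-0.06425942  0.00101399]
```

Request:
{"name": "drive_tool", "arguments": {"rows": [[[0,0,0],[-3.2,0.13,0],5.4],[[0,0,0],[-3.23,0,-2],5.4],[[0,0,0],[0,0,-4],5.4],[[0,0,0],[0,0,-2.3],5.4],[[0,0,0],[0,0,0],5.4],[[0,0,0],[0,0,0],5.4]]}}

```text
clock: 38.85
position: [0.6377, -0.189, 0.1266]
ee_rot: [0.001, 0.024, 1.0, -0.0]
contact_force: [0.1, -0.1, -1.2]
width: 0.0593
gripper_force: 44.1
```

Request:
{"name": "drive_tool", "arguments": {"rows": [[[0,0,0],[0,0,-0.5],5.4],[[0,0,0],[0,0,-0.4],5.4],[[0,0,0],[0,0,-0.3],5.4],[[0,0,0],[0,0,0],5.4]]}}

```text
clock: 39.35
position: [0.6366, -0.1891, 0.1129]
ee_rot: [-0.0, 0.024, 1.0, 0.0]
contact_force: [-1.1, 0.1, -1.9]
width: 0.0591
gripper_force: 44.2
```

Request:
{"name": "drive_tool", "arguments": {"rows": [[[0,0,0],[0,0,-0.3],5.4],[[0,0,0],[0,0,-0.2],5.4],[[0,0,0],[0,0,0],5.4]]}}

```text
clock: 39.72
position: [0.6371, -0.1891, 0.1098]
ee_rot: [0.001, 0.024, 1.0, 0.0]
contact_force: [-1.4, 0.7, 5.8]
width: 0.0595
gripper_force: 44.9
```

Request:
{"name": "drive_tool", "arguments": {"rows": [[[0,0,0],[0,0,0.1],7.4],[[0,0,0],[0,0,0],7.4],[[0,0,0],[0,0,0],7.4],[[0,0,0],[0,0,4],7.4],[[0,0,0],[0,0,6],7.4],[[0,0,0],[1.9,5.7,0],0],[[0,0,0],[1.9,5.7,0],0],[[0,0,0],[1.9,5.7,0],0]]}}

```text
clock: 40.72
position: [0.6943, -0.017, 0.2094]
ee_rot: [0.0, 0.024, 1.0, -0.0]
contact_force: [0.3, -0.3, 0.1]
width: 0.0197
gripper_force: 0.0
```

Request:
{"name": "drive_tool", "arguments": {"rows": [[[0,0,0],[1.9,5.7,0],0],[[0,0,0],[2.1,5.9,0],0],[[0,0,0],[2.1,6,0],0],[[0,0,0],[0,0,0],0],[[0,0,0],[0,0,0],0]]}}

```text
clock: 41.35
position: [0.7542, 0.1565, 0.2085]
ee_rot: [-0.001, 0.024, 1.0, -0.001]
contact_force: [0.2, 0.8, -0.4]
width: 0.0001
gripper_force: 0.0
```

```bash
python3 - <<'E'
from h import *
print(manip.get_state()['position'])
im,c=grab('wrist'); save(im,'w14.png')
print({k:proj(c,P).round()[0].tolist() for k,P in dict(g=[.6425,-.0626,.125],o=[.6343,-.187,.125],y=[.651,.063,.08]).items()})
im,c=grab('top'); save(im,'t14.png')
for v in(50,70): 
  cup(im,c,'green',(.6425,-.0626),v,z=.125,half=.045,s=100); cup(im,c,'orange',(.635,-.187),v,z=.125,half=.045,s=150)
im,c=grab('scene'); save(im,'s14.png')
for v in(50,70): 
  cup(im,c,'green',(.6425,-.0626),v,z=.125,half=.045,s=100); cup(im,c,'orange',(.635,-.187),v,z=.125,half=.045,s=150)
E
```

```text
[0.75415883 0.15646719 0.20849562]
{'g': [-83.0, 81.0], 'o': [-305.0, 76.0], 'y': [172.0, 94.0]}
green ctr [ 0.6357 -0.0605] size 0.0569 0.073 x ang 10.4
orange ctr [ 0.6222 -0.1836] size 0.063 0.0684 x ang 87.9
green ctr [ 0.6388 -0.0599] size 0.0569 0.0666 x ang 10.4
orange ctr [ 0.6222 -0.1836] size 0.063 0.0684 x ang 87.9
green ctr [ 0.6481 -0.0707] size 0.0735 0.0788 x ang 0.0
orange ctr [ 0.6457 -0.1949] size 0.0721 0.0719 x ang 177.2
green ctr [ 0.6439 -0.0641] size 0.0504 0.0634 x ang 14.2
orange ctr [ 0.6457 -0.1949] size 0.0721 0.0719 x ang 177.2
```

Request:
{"name": "drive_tool", "arguments": {"rows": [[[0,0,0],[0,0.2,-4],0],[[0,0,0],[0,0,-4],0],[[0,0,0],[0,0,0],0],[[0,0,0],[-2,0,0],0],[[0,0,0],[-2,0,0],0],[[0,0,0],[-2,0,0],0],[[0,0,0],[-2,0,0],0],[[0,0,0],[-2,0,0],0]]}}

```text
clock: 42.5
position: [0.6559, 0.1581, 0.1325]
ee_rot: [0.003, 0.025, 1.0, 0.001]
contact_force: [0.3, -0.1, -0.5]
width: -0.0001
gripper_force: 0.5
```

Request:
{"name": "drive_tool", "arguments": {"rows": [[[0,0,0],[-1.2,0,0],0],[[0,0,0],[-0.8,0,0],0],[[0,0,0],[-0.5,0,0],0],[[0,0,0],[-0.3,0,0],0],[[0,0,0],[0,0,0],0]]}}

```text
clock: 43.12
position: [0.6332, 0.1583, 0.1308]
ee_rot: [0.007, 0.024, 1.0, 0.0]
contact_force: [11.5, -0.5, -1.9]
width: -0.0003
gripper_force: 5.5
```

Request:
{"name": "drive_tool", "arguments": {"rows": [[[0,0,0],[2,0,0],0],[[0,0,0],[3,0,0],0],[[0,0,0],[3,0,4],0],[[0,0,0],[0,0,5],0],[[0,0,0],[0,5,4],0],[[0,0,0],[-3,5,0],0],[[0,0,0],[0,5,0],0],[[0,0,0],[0,0,0],0]]}}

```text
clock: 44.12
position: [0.6754, 0.3115, 0.258]
ee_rot: [-0.0, 0.022, 1.0, 0.001]
contact_force: [-0.6, -0.8, -0.5]
width: -0.0001
gripper_force: 0.0
```

```bash
python3 - <<'E'
from h import *
print(manip.get_state()['position'])
im,c=grab('scene'); save(im,'s15.png'); h=cv2.cvtColor(im,cv2.COLOR_RGB2HSV)
m=cv2.inRange(h,(0,170,80),(5,255,255))|cv2.inRange(h,(174,170,80),(180,255,255))
for st,ce,_ in blobs(m,15): print(st,ce.round(1))
print('run',proj(c,[.606,.164,.132]))
# cup rim vertical extents: project rim for flush / on-keys
for k,P,a in(('g',[.6427,-.063],13.4),('o',[.635,-.187],87.4)):
    t=np.radians(a);e=np.array([[np.cos(t),np.sin(t)],[-np.sin(t),np.cos(t)]])
    q=np.array([[30,23],[30,-23],[-30,-23],[-30,23]])/1e3@e+P
    for z in(.125,.133): pr=proj(c,np.c_[q,np.full(4,z)]); print(k,z,'top',pr[:,1].min().round(1),'bottom',pr[:,1].max().round(1),'x',pr[:,0].min().round(1),pr[:,0].max().round(1))
    lo=proj(c,np.c_[q,np.full(4,.09)]).astype(int); hi=pr.astype(int); x0,x1=hi[:,0].min()-4,hi[:,0].max()+4
    mm=mask(im,'green' if k=='g' else 'orange',100,40)[hi[:,1].min()-12:hi[:,1].max()+20,x0:x1]; ys,xs=np.nonzero(mm); print('mask top',hi[:,1].min()-12+np.percentile(ys,[0,1,2]),'x',x0+xs.min(),x0+xs.max())
E
```

```text
[0.6754258  0.31148203 0.25797881]
[338 181  28  14 111] [351.1 187.6]
[482 180   9   9  61] [486.2 183.9]
[401 216   8   9  57] [404.4 219.8]
run [[403.01215331 219.53489681]]
g 0.125 top 252.4 bottom 275.0 x 323.8 354.4
g 0.133 top 250.2 bottom 272.8 x 323.8 354.6
mask top [254. 256. 257.] x 325 352
o 0.125 top 270.9 bottom 293.3 x 278.0 309.3
o 0.133 top 268.7 bottom 291.1 x 277.8 309.3
mask top [256. 256. 257.] x 273 312
```

```bash
python3 -c "
from rig import job
print(job.sign_off())"
```

```text
the job is handed in; nothing more can be done
None
```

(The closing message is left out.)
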